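# Flip the round status tag over its pivot

### The arm

A 6-joint arm with a two-finger parallel gripper is mounted at the origin on a cart in front of the work surface, level with it; the furniture and walls round the work are solid. World frame = base frame: x ahead of the robot, y to its left, z up, the work surface at z = 0. Lengths are in m, angles in degrees, forces in N, time in s.
With the tool pointing down it reaches from about 0.35 to 0.875 m from the base axis. Payload 4.2 kg.
Tool frame: the origin (TCP) lies on the centre line of the jaws, within the pads' length; the fingertips stand 19 mm ahead of it and the grasp point (between the pads) is the TCP; z points along the fingers, y is the line along which they close (so a half turn about z gives the same grasp; the last joint's range is limited). The gripper opens to 87 mm and grips with 3 to 60 N. Pads are 19 mm wide; open, the fingers measure 117 mm over their backs; the gripper's body (75 mm by 190 mm) begins 51 mm behind the grasp point.
Start: joints at [-55.199, 22.042, 0.453, 0, -68.411, -14.817], TCP at [0.214, -0.587, 0.242] pointing down, gripper open.
Joint ranges: [-179.83, 179.83], [-69.29, 118.12], [-61.27, 80.66], [-181.25, 117.63], [-171.15, -9.14], [-177.46, 177.46]. Speed limits (degrees/s): [159.86, 159.86, 180, 180, 180, 180].

### API

Orientations are given as a 3x3 rotation matrix whose columns are the frame's x, y, z axes.
In Python, from station import sense, capture, finish_job, search_frame, masks_of gives the robot as it stands.
- The arm moves only by the tool drive_tool, never from a script. Its argument "rows" is a list of rows, each a list of 7 numbers: the opening in per cent of the stroke, from 0 (shut) to 100 (fully open), then the shift along the world's x, y, z in mm, then the turn, a rotation vector about the world's x, y, z in rad. In form: [[fingers, dx, dy, dz, wx, wy, wz], ...]. A call has 1 to 5 rows; each row shifts and turns the commanded pose from where the row before left it; what a row does not reach is not made up. A row lasts 1/12 s, in which the tool goes at most 41.7 mm and 7.16 degrees, less where a joint would pass 70% of its speed; a pose out of reach is approached as far as the arm can. A call is refused whole if a number of a shift passes 41.7 or a number of a turn 0.125, either way. A call with a gripper value outside its range is refused whole. The fingers move at their own pace and stop on an object; the grip force is fixed at half the most. Time passes only in rows, so rows that do not move let the fingers close. It gives the time, the measured TCP pose, the force, the opening and the grip force at its end, in the units of the state.
- sense(): the state, without advancing time (a new reading comes with each control period).
- capture(name): name is "scene" or "top" or "wrist"; returns a dict with "frame" (480x640x3 uint8, red, green, blue), "z_map" (480x640 float32, m along the optical axis (not along the pixel's ray), 0 where there is no reading), "fx", "fy", "cx", "cy" (pixels), "R" (3x3) and "t" (3): a world point X has camera coordinates R X + t; the wrist camera has in their place "T_tool_cam" (4x4, takes a point from camera to tool coordinates, whose origin is the TCP and whose axes are the flange's). Camera axes: x right, y down, z forward; pixel columns grow to the right and rows downward; lengths in m; the calibration is good to about 2 mm. A picture is of the moment at which its call begins: read the wrist's pose just before it.
- finish_job(): hands the job in; it is judged then, once.
Trained networks look in a picture, given as the dict that the camera call returned (one of the last four; its "shot" number tells which), for a name from the list of things; names that differ only in an ending like _2 or _b are one class to them, and where a whole thing is asked for, a point or a joint stands for the part that bears it (a point fixed in the world has none). Each returns a list of dicts, best first, with "p" (0 to 1); they miss things now and then, are a little off and sometimes report something else, mostly with a low value. They report only what shows in the picture. A call takes as long as a camera call. They do not tell look-alikes from the thing itself.
- search_frame(label, picture): "xy" ([column, row] in pixels, amid what is visible of it).
- masks_of(label, picture): "region" (480x640 bool, what is visible of it) and "xy" ([column, row] in pixels, amid what is visible of it).
The state is a dict: "time_s": time; "joints": joint angles; "joint_velocities": joint speeds; "effort": joint torques, N m; "tcp_pos": TCP position; "ee_rot": TCP orientation; "wrist_force": force on the tool from outside, world axes, zero at the start; "moment": the same for the moment, N m; "gripper_width": opening from 0.0 (shut) to 1.0 (fully open); "gripper_force": force on a finger pad.
Only numpy, scipy, OpenCV 4.12 (cv2) and the standard library are available. Lean on these libraries where they do the work, as an engineer would, in place of code of your own. Each camera call takes 0.05 s, during which the arm holds its last target. There are 200 camera calls.

### The job

Two flip markers stand on the bench, one with a round tag and one with a square tag. With a fingertip, without gripping it, push the round tag up from its free end, over its pivot and down on the other side until it lies fully flat there, showing its bar face in place of its ring face. Leave its stand standing where it is (do not lift, tip or drag it away), and leave the square tag and everything else on the bench alone.

Things in the scene. Friction and masses are not known exactly. Their poses are not given: they have to be found in the camera images.
- round_stand: Stand of the round flip marker, loose on the bench: dark steel base 100 x 84 x 12 mm (about 1 kg), on it two aluminium cheeks 22 mm wide, 5 mm thick, outer faces 47 mm apart, top at 101 mm. Origin: centre of the underside. z up, y along the pivot pin; -x is the side on which the tag lies at the start (to the left of the pivot as seen from the robot and somewhat nearer; the stand's yaw is -1.25 to -0.75 rad), +x the side to which it must go (to the right and somewhat farther)
- round_pivot (a point): Centre of the round marker's pivot pin, 90 mm above the underside of its stand; it stays with the stand and has the stand's axes (the pin runs along y)
- round_center (a point): Centre of the round tag, 52 mm from the pivot; it moves with the tag. The tag is a white disc 64 mm across and 6 mm thick (3 mm either side of the plane through the pivot), its free edge 84 mm from the pivot, joined to the pin by a neck 22 mm wide. Raised black ring on one face (up at the start), raised black bar on the other
- round_tag (a joint): Angle of the round tag in rad: 0 = lies level towards -x of its stand (ring face up), 1.57 = stands straight up, 3.14 = lies level towards +x (bar face up). Stops at 0 and 3.14. It starts between 0 and 0.15. The hinge is stiff: the tag stays where it is left, about 0.5 N at the free edge moves it, and it does not fall over by itself. Nothing lies under the disc; the space below it down to the base or bench is free (about 75 mm above the base, 87 mm above the bench)
- round_face_ring: Ring-face half of the round tag, a 3 mm disc (origin on the pivot pin, moves with the tag)
- round_face_bar: Bar-face half of the round tag, a 3 mm disc (origin on the pivot pin, moves with the tag)
- square_stand: Stand of the square flip marker, the same as the other; not to be disturbed. Origin: centre of the underside
- square_tag (a joint): Angle of the square tag (60 x 60 x 6 mm, centre 52 mm from its pivot), as for the round one; starts between 0 and 0.15 and must stay down
- timer: White lab timer lying on the bench, 64 x 64 x 18 mm, loose, bystander. Origin: centre of the underside
- marker_pen: Black lab marker lying on the bench, 133 mm long, 18 mm thick, loose, bystander. Origin: centre of the underside
- cup: White specimen cup with screw lid, 65 mm across, 64 mm high, loose, bystander. Origin: centre of the underside
- lying_tube: Capped sample tube lying on the bench, 102 mm long, 18 mm thick, loose, bystander. Origin: centre of the underside
- bottle: White reagent bottle with blue cap, upright, 48 mm across, 98 mm high, loose, bystander. Origin: centre of the underside
Not all that is in view belongs to the job. Leave any brown look-alike of the round_stand alone.

How it is judged (in metres and radians):
At the end, for the whole second after the job is handed in: The round tag lies flat on the far side of its pivot (within 8 degrees of its stop) and at rest, bar face up; its stand stands level on the bench within 30 mm of where it was; the square tag is still down on its starting side (within 20 degrees) (value of joint round_tag above 3 rad and velocity of joint round_tag between -0.05 and 0.05 rad/s and height (world z) of round_stand below 0.005 m and angle between round_stand's own z axis and vertical below 0.05 rad and distance of round_stand from where it was at the start of the episode below 0.03 m and value of joint square_tag below 0.35 rad); the robot touches nothing.
It fails at once if the round tag is gripped: the fingers press on both of its faces at once (more than 2.5 N each) (contact force between the fingers and round_face_ring above 2.5 N and contact force between the fingers and round_face_bar above 2.5 N).
It fails at once if the round marker's stand is lifted by more than 12 mm, tipped by more than 14 degrees, or dragged more than 30 mm (height (world z) of round_stand above 0.012 m or angle between round_stand's own z axis and vertical above 0.25 rad or distance of round_stand from where it was at the start of the episode above 0.03 m).
It fails at once if the square marker is disturbed: its tag is raised past 20 degrees or its stand is moved more than 20 mm (value of joint square_tag above 0.35 rad or distance of square_stand from where it was at the start of the episode above 0.02 m).
It fails at once if a bystander (timer, marker pen, cup, lying tube, bottle) is moved more than 20 mm (distance of any of timer, marker_pen, cup, lying_tube, bottle from where it was at the start of the episode above 0.02 m).
It also fails if it takes over 48 s, if anything falls off the work surface, if the arm or the gripper's body presses on something with over 40 N, if the wrist force passes 120 N, or if a joint passes its speed limit or range.

## Working session

There is one attempt and no reset: what is moved stays moved. The work goes in short steps, Python scripts to look and compute and a tool call to move; the robot and the scene stay as the last step left them, time stands still between calls to the robot, and variables do not carry over. Pictures are saved under pics/ and viewed, at most 10 in all, crops included, and the job is handed in when it is done.

Besides the shell and the picture viewer there is one more tool, called after "Emit:" as name(argument=value, ...) on one line, values as JSON. drive_tool: Moves the arm, as the interface text tells. Its arguments: {"type":"object","properties":{"rows":{"type":"array"}},"required":["rows"]}

```bash
mkdir -p pics; cat > h.py <<'E'
import numpy as np, cv2
from station import sense, capture, finish_job, search_frame, masks_of
def pts(c, m=None):
    z=c["z_map"]; v,u=np.nonzero((z>0) if m is None else (m&(z>0)))
    d=z[v,u]; P=np.c_[(u-c["cx"])/c["fx"]*d,(v-c["cy"])/c["fy"]*d,d]
    return (P-c["t"])@c["R"], u, v
def save(c,n): cv2.imwrite("pics/"+n,c["frame"][:,:,::-1])
E
python3 - <<'E'
from h import *
s=sense();print(s["time_s"],s["tcp_pos"],s["ee_rot"])
for n in("scene","top"):
    c=capture(n);save(c,n+".png")
    for l in("round_stand","round_center","square_stand","square_tag","bottle","cup","timer","marker_pen","lying_tube"):
        for r in masks_of(l,c)[:3]:
            P,_,_=pts(c,r["region"])
            print(n,l,round(r["p"],2),np.round(r["xy"]),r["region"].sum(),np.round(np.median(P,0),3) if len(P) else None, np.round(np.percentile(P,98,axis=0),3) if len(P) else None)
E
```

```text
0.0 [ 0.21344602 -0.5868293   0.24045008] [[-9.39855726e-01 -3.41570715e-01 -8.13199059e-04]
 [-3.41571677e-01  9.39853496e-01  2.04828468e-03]
 [ 6.46539183e-05  2.20285785e-03 -9.99997572e-01]]
scene round_stand 0.67 [303. 266.] 1311 [0.508 0.303 0.025] [0.58  0.351 0.101]
scene round_stand 0.67 [197. 341.] 2229 [0.425 0.609 0.021] [0.479 0.661 0.098]
scene round_center 0.89 [180. 327.] 745 [0.449 0.634 0.094] [0.485 0.667 0.097]
scene round_center 0.79 [301. 260.] 530 [0.498 0.32  0.097] [0.569 0.354 0.101]
scene square_stand 0.93 [410. 209.] 937 [ 0.562 -0.055  0.019] [ 0.603 -0.005  0.099]
scene square_stand 0.49 [368. 255.] 218 [0.476 0.124 0.015] [0.486 0.188 0.02 ]
scene square_tag 0.62 [405. 198.] 396 [ 0.555 -0.038  0.096] [ 0.592 -0.001  0.099]
scene bottle 0.68 [341. 292.] 583 [0.382 0.27  0.068] [0.405 0.286 0.1  ]
scene cup 0.84 [342. 228.] 582 [0.562 0.158 0.061] [0.604 0.182 0.066]
scene cup 0.19 [408. 209.] 918 [ 0.563 -0.054  0.02 ] [ 0.603 -0.005  0.099]
scene timer 0.72 [390. 276.] 509 [0.393 0.108 0.016] [0.427 0.137 0.02 ]
scene marker_pen 0.63 [367. 257.] 229 [
[... 415 characters left out ...]
0.669 0.098]
top round_center 0.87 [294. 262.] 923 [0.501 0.32  0.097] [0.539 0.352 0.102]
top round_center 0.38 [306. 255.] 2132 [0.518 0.296 0.084] [0.58  0.35  0.101]
top square_stand 0.83 [474. 228.] 1834 [ 0.573 -0.054  0.094] [ 0.636 -0.004  0.1  ]
top square_tag 0.66 [473. 229.] 1050 [ 0.559 -0.038  0.096] [ 0.593 -0.     0.1  ]
top bottle 0.96 [319. 312.] 439 [0.399 0.263 0.08 ] [0.419 0.284 0.101]
top cup 0.81 [370. 228.] 798 [0.575 0.152 0.064] [0.606 0.182 0.067]
top timer 0.62 [394. 306.] 784 [0.402 0.105 0.016] [0.432 0.135 0.021]
top marker_pen 0.63 [384. 271.] 467 [0.483 0.126 0.015] [0.495 0.189 0.02 ]
top lying_tube 0.6 [217. 216.] 166 [0.612 0.498 0.015] [0.649 0.518 0.021]
```

```bash
python3 -c "
import cv2,numpy as np
a=cv2.imread('pics/top.png')[170:350,90:540]
b=cv2.imread('pics/scene.png')[180:390,140:460]
a=cv2.resize(a,(771,308)); b=cv2.resize(b,(436,286))
o=np.zeros((598,780,3),np.uint8);o[:308,:771]=a;o[310:596,:436]=b
cv2.imwrite('pics/both.png',o)"
```

```text
(no output)
```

View pics/both.png

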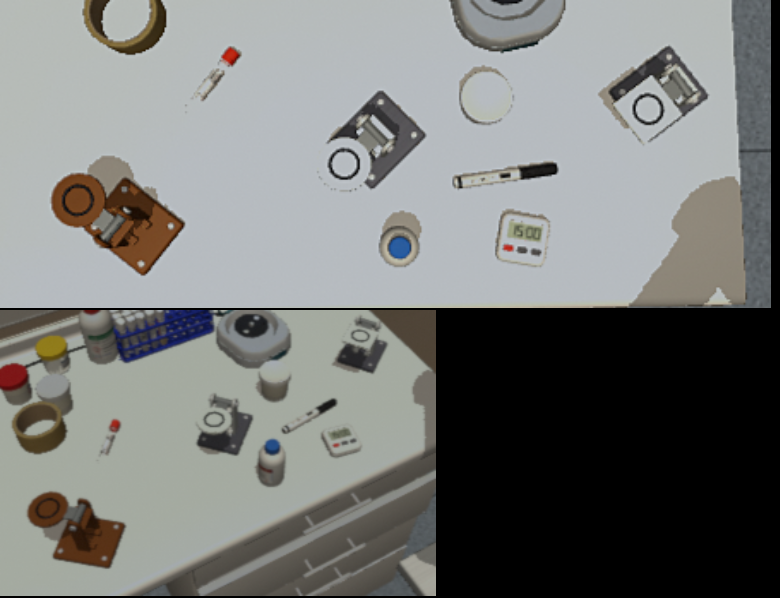

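The top view shows three candidates: a brown look-alike at (137,291), the steel round marker at (294,262) and the square marker at (473,229). By the description the round target is the steel one at (294,262). Next I measure it closely.

```bash
python3 - <<'E'
from h import *
c=capture("top")
P,u,v=pts(c); col=c["frame"][v,u].astype(int)
near=(np.hypot(P[:,0]-.525,P[:,1]-.285)<.12)
# base: dark at z~12mm
b=near&(P[:,2]<.022)&(P[:,2]>.004)&(col.max(1)<115)
r=cv2.minAreaRect((P[b,:2]*1000).astype(np.float32));print("base",b.sum(),r)
m=near&(P[:,2]>.08)&(P[:,0]<.6)
h=near&(P[:,2]>.08)
Q=P[h];print("high",len(Q))
D=[r for r in masks_of("round_center",c) if abs(r["xy"][0]-294)<8][0]["region"]
Pd,_,_=pts(c,D);Pd=Pd[Pd[:,2]>.085]
d=Pd[np.hypot(Pd[:,0]-.5,Pd[:,1]-.32)<.036]
A=np.c_[d[:,:2],np.ones(len(d))];print("plane",np.linalg.lstsq(A,d[:,2],rcond=None)[0])
cc,rr=cv2.minEnclosingCircle((d[:,:2]*1000).astype(np.float32));print("disc",cc,rr,d[:,2].min(),d[:,2].max())
for yaw in (-1.2,-1.1,-1,-.9,-.8):
    e=np.array([np.cos(yaw),np.sin(yaw)]);n=np.array([-e[1],e[0]])
    s=Q[:,:2]@e;t=Q[:,:2]@n
    print(yaw,"s range",np.percentile(s,[1,99]),"t of s-high",[round(x,4) for x in np.percentile(t[s>s.max()-.04],[2,98])], "disc t",np.round([np.percentile(d[:,:2]@n,1),np.percentile(d[:,:2]@n,99)],4))
w=cv2.resize(c["frame"][200:310,240:370,::-1],None,fx=5,fy=5,interpolation=cv2.INTER_CUBIC);cv2.imwrite("pics/close.png",w)
E
```

```text
base 955 ((531.3739624023438, 259.97784423828125), (175.63719177246094, 123.79438018798828), 88.3731689453125)
high 1186
plane [-0.05884299  0.05543192  0.10870863]
disc (499.5072937011719, 319.99774169921875) 35.66744613647461 0.0899714852330483 0.10374899755017461
-1.2 s range [-0.1527972  -0.06010917] t of s-high [np.float64(0.4766), np.float64(0.6232)] disc t [0.5505 0.6094]
-1.1 s range [-0.09420799 -0.00056579] t of s-high [np.float64(0.5796), np.float64(0.6285)] disc t [0.56   0.6188]
-1 s range [-0.03507657  0.05889706] t of s-high [np.float64(0.5787), np.float64(0.6276)] disc t [0.5639 0.6226]
-0.9 s range [0.02423383 0.11878097] t of s-high [np.float64(0.5713), np.float64(0.6201)] disc t [0.5616 0.62  ]
-0.8 s range [0.08333915 0.17729607] t of s-high [np.float64(0.5578), np.float64(0.6067)] disc t [0.5536 0.612 ]
```

View pics/close.png

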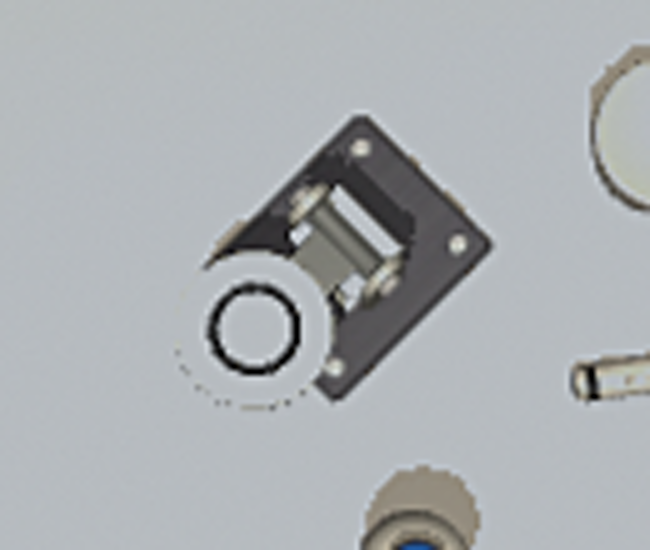

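The crop confirms a steel stand with a white disc, ring up, centred at about (291,265). The pin runs from about (302,240) to (317,257), and base corners are at (312,223), (339,249) and (307,281).

```bash
python3 - <<'E'
from h import *
c=capture("top")
def bp(u,v,z):
    d=c["R"].T@np.array([(u-c["cx"])/c["fx"],(v-c["cy"])/c["fy"],1]);o=-c["R"].T@c["t"]
    return (o+d*(z-o[2])/d[2])[:2]
f=lambda x,y:(x/5+240,y/5+200)
T,R,B=[bp(*f(*p),.012) for p in((360,113),(493,244),(335,403))]
print(T,R,B,"sides",np.linalg.norm(T-R),np.linalg.norm(R-B),"centre",(T+B)/2,"yaw",np.arctan2(*(R-B)[::-1]), "y ang",np.arctan2(*(T-R)[::-1])-np.pi/2)
D=bp(*f(255,328),.095);a=bp(*f(306,198),.1);b=bp(*f(386,282),.1)
print("disc",D,"pin",a,b,(a+b)/2,"yaw",np.arctan2(*((a+b)/2-D)[::-1]),np.linalg.norm((a+b)/2-D),np.linalg.norm(a-b),np.arctan2(*(a-b)[::-1])-np.pi/2)
E
```

```text
[0.59414506 0.28080934] [0.5352309  0.22357682] [0.46691047 0.29395861] sides 0.08213672070263592 0.09808810845512038 centre [0.53052777 0.28738398] yaw -0.8002588663443161 y ang -0.7998756700078606
disc [0.49543052 0.32432913] pin [0.54721137 0.30278798] [0.5126882  0.27118936] [0.52994978 0.28698867] yaw -0.8246376196315366 0.05085163943089446 0.046800878881744376 -0.8295991456656611
```

Emit:
drive_tool(rows=[[0,23,33,5,0,0,0.07],[0,23,33,5,0,0,0.07],[0,23,33,5,0,0,0.07],[0,23,33,5,0,0,0.07],[0,23,33,5,0,0,0.07]])

```text
time_s: 1.57
tcp_pos: [0.3292, -0.4208, 0.2669]
ee_rot: [[-0.764, -0.646, 0.0], [-0.646, 0.764, -0.0], [-0.0, -0.0, -1.0]]
wrist_force: [1.0, -0.4, -0.3]
gripper_width: 0.709
gripper_force: 0.0
```

Emit:
drive_tool(rows=[[0,23,33,5,0,0,0.07],[0,23,33,5,0,0,0.07],[0,23,33,5,0,0,0.07],[0,23,33,5,0,0,0.07],[0,23,33,5,0,0,0.07]])

```text
time_s: 1.98
tcp_pos: [0.4443, -0.2555, 0.2923]
ee_rot: [[-0.495, -0.869, 0.001], [-0.869, 0.495, -0.0], [-0.0, -0.001, -1.0]]
wrist_force: [0.2, -0.6, -0.2]
gripper_width: 0.325
gripper_force: 0.0
```

Emit:
drive_tool(rows=[[0,3,38,2,0,0,0.07],[0,3,38,2,0,0,0.07],[0,3,38,2,0,0,0.07],[0,3,38,2,0,0,0.07],[0,3,38,2,0,0,0.07]])

```text
time_s: 2.4
tcp_pos: [0.4584, -0.0655, 0.302]
ee_rot: [[-0.168, -0.986, 0.001], [-0.986, 0.168, 0.0], [-0.0, -0.001, -1.0]]
wrist_force: [0.8, -0.3, 0.1]
gripper_width: 0.022
gripper_force: 0.0
```

Emit:
drive_tool(rows=[[0,3,38,0,0,0,0.07],[0,3,38,0,0,0,0.07],[0,3,38,0,0,0,0.07],[0,3,38,0,0,0,0.07],[0,3,38,0,0,0,0.07]])

```text
time_s: 2.82
tcp_pos: [0.4733, 0.1246, 0.302]
ee_rot: [[0.181, -0.983, 0.001], [-0.983, -0.181, 0.001], [-0.0, -0.001, -1.0]]
wrist_force: [0.5, -0.7, -0.7]
gripper_width: 0.002
gripper_force: 0.0
```

Emit:
drive_tool(rows=[[0,-8,36,0,0,0,0.07],[0,-8,36,0,0,0,0.07],[0,-8,36,0,0,0,0.07],[0,-8,36,0,0,0,0.07],[0,-8,36,0,0,0,0.07]])

```text
time_s: 3.23
tcp_pos: [0.4328, 0.3044, 0.3018]
ee_rot: [[0.507, -0.862, 0.0], [-0.862, -0.507, 0.0], [-0.0, -0.001, -1.0]]
wrist_force: [1.8, 0.3, 0.2]
gripper_width: 0.006
gripper_force: 0.0
```

Emit:
drive_tool(rows=[[0,-3,27,0,0,0,0.077],[0,-3,27,0,0,0,0.077],[0,-3,27,0,0,0,0.075],[0,-3,27,0,0,0,0],[0,0,0,0,0,0,0]])

```text
time_s: 3.65
tcp_pos: [0.421, 0.4146, 0.3005]
ee_rot: [[0.689, -0.725, -0.0], [-0.725, -0.689, 0.0], [-0.0, -0.0, -1.0]]
wrist_force: [-0.3, -1.2, 0.0]
gripper_width: 0.003
gripper_force: 0.0
```

Emit:
drive_tool(rows=[[0,0,0,0,-0.083,-0.079,0],[0,0,0,0,-0.083,-0.079,0],[0,0,0,0,-0.083,-0.079,0],[0,0,0,0,-0.083,-0.079,0],[0,0,0,0,0,0,0]])

```text
time_s: 4.07
tcp_pos: [0.42, 0.4111, 0.2991]
ee_rot: [[0.618, -0.724, 0.307], [-0.646, -0.69, -0.327], [0.448, 0.003, -0.894]]
wrist_force: [-0.2, 0.6, -2.0]
gripper_width: 0.006
gripper_force: 0.0
```

Emit:
drive_tool(rows=[[0,0,0,0,-0.083,-0.079,0],[0,0,0,0,-0.083,-0.079,0],[0,0,0,0,-0.083,-0.079,0],[0,0,0,0,0,0,0],[0,0,0,0,0,0,0]])

```text
time_s: 4.48
tcp_pos: [0.4214, 0.4104, 0.3004]
ee_rot: [[0.479, -0.726, 0.494], [-0.505, -0.688, -0.521], [0.718, 0.0, -0.696]]
wrist_force: [0.1, 0.5, 0.3]
gripper_width: 0.004
gripper_force: 0.0
```

Emit:
drive_tool(rows=[[0,0,0,-31,0,0,0],[0,0,0,-31,0,0,0],[0,0,0,-31,0,0,0],[0,0,0,-31,0,0,0],[0,0,2,-30,0,0,0]])

```text
time_s: 4.9
tcp_pos: [0.4224, 0.4123, 0.1476]
ee_rot: [[0.476, -0.728, 0.493], [-0.511, -0.685, -0.518], [0.716, -0.006, -0.698]]
wrist_force: [0.7, 0.4, -0.5]
gripper_width: 0.004
gripper_force: 0.0
```

```bash
python3 - <<'E'
from h import *
s=sense();print(s["tcp_pos"],s["joints"])
o=np.zeros((480,800,3),np.uint8)
w=capture("wrist");o[:300,:400]=cv2.resize(w["frame"],(400,300))
t=capture("scene");o[:300,400:]=cv2.resize(t["frame"][190:340,180:380],(400,300))
save({"frame":o},"w1.png")
# disc points from wrist
T=w["T_tool_cam"];R=np.array(s["ee_rot"]);c=dict(w);
M=R@T[:3,:3];tt=R@T[:3,3]+s["tcp_pos"];c["R"]=M.T;c["t"]=-M.T@tt
P,u,v=pts(c)
e=np.array([.69,-.725,0]);n=np.array([.725,.69,0]);Q=P-[.53,.287,0]
S=Q@e;t=Q@n
k=(abs(t)<.05)&(S>-.1)&(S<.0)&(P[:,2]>.08)&(P[:,2]<.12)
print(k.sum(),np.percentile(S[k],[0,1,50]),np.percentile(t[k],[1,99]))
for a in range(-95,0,10):
    q=k&(S*1000>a)&(S*1000<a+10)
    if q.sum():print(a,q.sum(),np.median(P[q,2]),np.percentile(t[q],[1,99]))
E
```

```text
[0.42239598 0.41228883 0.14764112] [ 74.40687268  31.51608064 -25.09815164  41.66111932 -67.58026781
 -59.70157243]
6419 [-0.08332433 -0.0820667  -0.04810926] [-0.02712183  0.03130716]
-85 669 0.09705216347361971 [-0.01706993  0.02149738]
-75 965 0.09703226891929315 [-0.02463677  0.02878361]
-65 944 0.0963913100160754 [-0.02798239  0.03214984]
-55 907 0.09564892808954743 [-0.02867537  0.03273748]
-45 826 0.09502180570161708 [-0.0272503   0.03128748]
-35 552 0.09416736601211445 [-0.02279093  0.02718486]
-25 278 0.09327492760683745 [-0.01319245  0.01746443]
-15 636 0.09175969713282592 [-0.02081015  0.02551177]
-5 642 0.09275664465792277 [-0.024265    0.02942446]
```

View pics/w1.png

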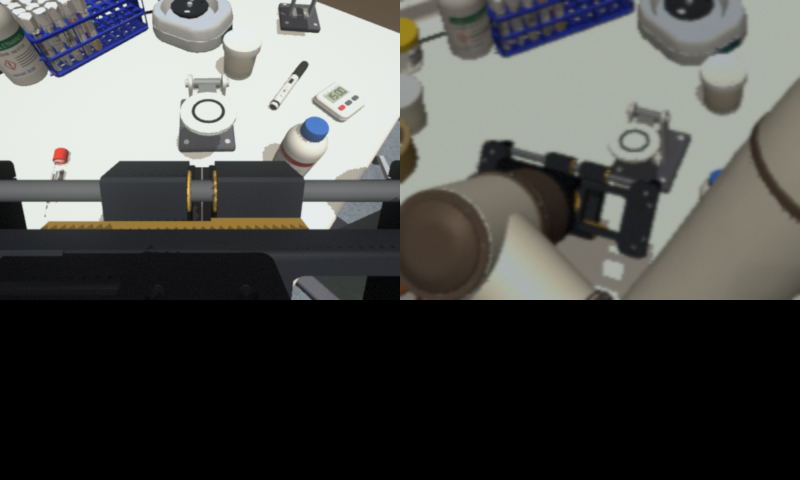

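The wrist view shows the white ring disc at (208,112), ahead of the closed fingers. Its free edge measures about 82 mm from the pivot with its top at z≈97 mm, which matches the sizes given. Now I slide in under the free edge.

Emit:
drive_tool(rows=[[0,9.5,-10,-14.4,0,0,0],[0,9.5,-10,-14.4,0,0,0],[0,9.5,-10,-14.4,0,0,0],[0,9.5,-10,-14.4,0,0,0],[0,9.5,-10,-14.4,0,0,0]])

```text
time_s: 5.42
tcp_pos: [0.4709, 0.3636, 0.0781]
ee_rot: [[0.474, -0.727, 0.497], [-0.511, -0.687, -0.517], [0.717, -0.008, -0.697]]
wrist_force: [-0.1, -0.1, 0.4]
gripper_width: 0.005
gripper_force: 0.0
```

Emit:
drive_tool(rows=[[0,0,0,0,0,0,0],[0,2,-2,9,0,0,0],[0,2,-2,9,0,0,0],[0,2,-2,9,0,0,0],[0,0,0,0,0,0,0]])

```text
time_s: 5.83
tcp_pos: [0.4759, 0.3585, 0.1064]
ee_rot: [[0.474, -0.726, 0.498], [-0.51, -0.688, -0.516], [0.717, -0.009, -0.697]]
wrist_force: [-0.2, 0.9, 0.3]
gripper_width: 0.007
gripper_force: 0.0
```

```bash
python3 - <<'E'
from h import *
o=np.zeros((300,800,3),np.uint8)
w=capture("top");o[:,:400]=cv2.resize(w["frame"][180:330,210:410],(400,300))
t=capture("scene");o[:300,400:]=cv2.resize(t["frame"][190:340,180:380],(400,300))
save({"frame":o},"w2.png")
E
```

```text
(no output)
```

View pics/w2.png

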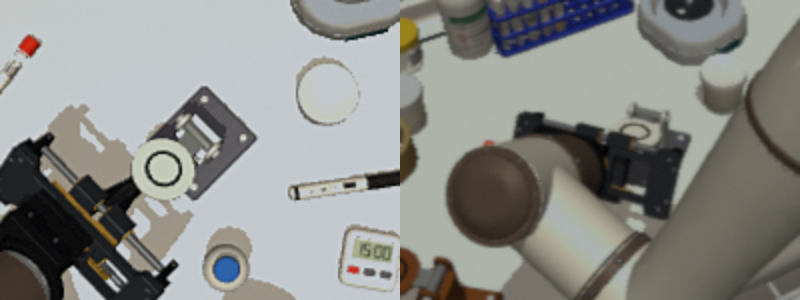

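The closed finger is under the disc at its free edge, in the left panel at about (150,185), and is clear of the bottle. I continue the arc.

Emit:
drive_tool(rows=[[0,2.8,-3,8,0,0,0],[0,2.8,-3,8,0,0,0],[0,4.8,-5.1,8.5,0.047,0.045,0],[0,4.8,-5.1,8.5,0.047,0.045,0],[0,0,0,0,0,0,0]])

```text
time_s: 6.35
tcp_pos: [0.4917, 0.34, 0.1389]
ee_rot: [[0.534, -0.728, 0.429], [-0.575, -0.685, -0.448], [0.62, -0.007, -0.785]]
wrist_force: [-0.1, -0.5, 0.6]
gripper_width: 0.008
gripper_force: 0.0
```

Emit:
drive_tool(rows=[[0,4.8,-5.1,8.5,0.047,0.045,0],[0,4.8,-5.1,8.5,0.047,0.045,0],[0,4.6,-4.9,3.1,0.063,0.06,0],[0,4.6,-4.9,3.1,0.063,0.06,0],[0,0,0,0,0,0,0]])

```text
time_s: 6.77
tcp_pos: [0.5107, 0.3197, 0.1611]
ee_rot: [[0.638, -0.73, 0.247], [-0.683, -0.684, -0.257], [0.356, -0.005, -0.934]]
wrist_force: [-0.0, 1.0, -0.6]
gripper_width: 0.004
gripper_force: 0.1
```

```bash
python3 - <<'E'
from h import *
o=np.zeros((300,800,3),np.uint8)
w=capture("top");o[:,:400]=cv2.resize(w["frame"][180:330,210:410],(400,300))
t=capture("wrist");o[:300,400:]=cv2.resize(t["frame"],(400,300))
save({"frame":o},"w3.png")
E
```

```text
(no output)
```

View pics/w3.png

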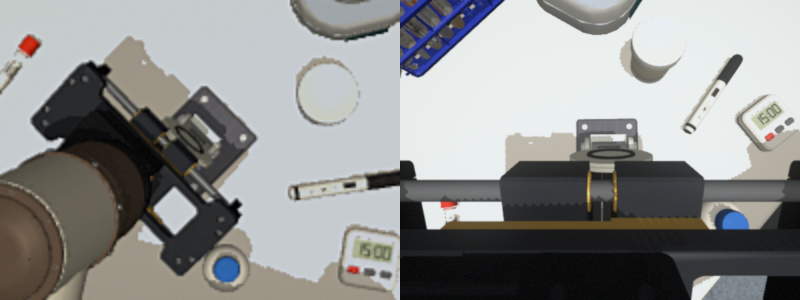

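The tag has risen to roughly 65°, its thin ring-side edge visible in the wrist view at about (610,155). The stand has not moved.

Emit:
drive_tool(rows=[[0,4.2,-4.4,3.5,0.066,0.063,0],[0,4.2,-4.4,3.5,0.066,0.063,0],[0,4.2,-4.4,3.5,0.066,0.063,0],[0,4.2,-4.4,3.5,0.066,0.063,0],[0,0,0,0,0,0,0]])

```text
time_s: 7.28
tcp_pos: [0.5277, 0.3019, 0.1731]
ee_rot: [[0.685, -0.729, 0.0], [-0.729, -0.685, -0.002], [0.001, 0.001, -1.0]]
wrist_force: [0.3, 1.0, 0.4]
gripper_width: 0.005
gripper_force: 0.2
```

Emit:
drive_tool(rows=[[0,4,-4.1,-0.4,0,0,0],[0,4,-4.1,-0.4,0,0,0],[0,4,-4.1,-0.4,0,0,0],[0,4.5,-4.8,-5.6,0,0,0],[0,4.5,-4.8,-5.6,0,0,0]])

```text
time_s: 7.7
tcp_pos: [0.5467, 0.2809, 0.1596]
ee_rot: [[0.688, -0.725, 0.001], [-0.725, -0.688, -0.004], [0.004, 0.002, -1.0]]
wrist_force: [0.3, 0.5, 0.0]
gripper_width: 0.008
gripper_force: 0.2
```

```bash
python3 - <<'E'
from h import *
p=np.array(sense()["tcp_pos"])-[.53,.287,.09];print(p@[.69,-.725,0],p@[.725,.69,0],p[2])
o=np.zeros((300,800,3),np.uint8)
w=capture("scene");o[:,:400]=cv2.resize(w["frame"][190:340,180:380],(400,300))
t=capture("wrist");o[:300,400:]=cv2.resize(t["frame"],(400,300))
save({"frame":o},"w4.png")
E
```

```text
0.01597446315847905 0.007860045849004195 0.0696185128175571
```

View pics/w4.png

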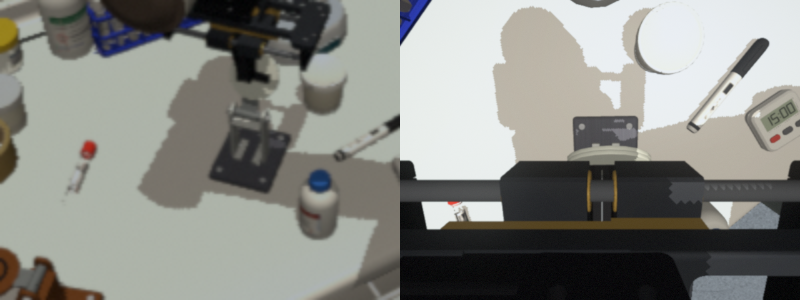

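The tag is past vertical and leaning to the far side, with its bar-face side against the finger. I push on down.

Emit:
drive_tool(rows=[[0,4.8,-5,-6.8,0,0,0],[0,4.8,-5,-6.8,0,0,0],[0,4.8,-5,-6.8,0,0,0],[0,0.9,-1,-6,0,0,0],[0,0,0,0,0,0,0]])

```text
time_s: 8.22
tcp_pos: [0.5618, 0.2637, 0.1319]
ee_rot: [[0.686, -0.728, -0.002], [-0.728, -0.686, -0.005], [0.002, 0.005, -1.0]]
wrist_force: [0.4, 0.8, 0.4]
gripper_width: 0.005
gripper_force: 0.0
```

Emit:
drive_tool(rows=[[0,0.9,-1,-6,0,0,0],[0,0.9,-1,-6,0,0,0],[0,0.9,-1,-4,0,0,0],[0,0,0,-2,0,0,0],[0,0,0,0,0,0,0]])

```text
time_s: 8.63
tcp_pos: [0.5646, 0.2618, 0.1152]
ee_rot: [[0.687, -0.727, 0.0], [-0.726, -0.687, -0.004], [0.003, 0.002, -1.0]]
wrist_force: [-0.5, -0.1, -0.2]
gripper_width: 0.005
gripper_force: 0.0
```

Emit:
drive_tool(rows=[[0,0,0,-1.5,0,0,0],[0,0,0,0,0,0,0]])

```text
time_s: 8.8
tcp_pos: [0.5649, 0.2621, 0.1144]
ee_rot: [[0.687, -0.726, 0.001], [-0.726, -0.687, -0.003], [0.003, 0.001, -1.0]]
wrist_force: [-0.7, -0.6, -0.6]
gripper_width: 0.008
gripper_force: 0.0
```

Emit:
drive_tool(rows=[[0,0,0,-1.5,0,0,0],[0,0,0,0,0,0,0]])

```text
time_s: 8.97
tcp_pos: [0.5649, 0.2621, 0.113]
ee_rot: [[0.687, -0.726, 0.001], [-0.726, -0.687, -0.003], [0.003, 0.001, -1.0]]
wrist_force: [-0.2, 0.3, -0.3]
gripper_width: 0.004
gripper_force: 0.0
```

Emit:
drive_tool(rows=[[0,0,0,-1,0,0,0],[0,0,0,0,0,0,0]])

```text
time_s: 9.13
tcp_pos: [0.565, 0.2621, 0.1125]
ee_rot: [[0.687, -0.726, 0.002], [-0.726, -0.687, -0.003], [0.003, 0.001, -1.0]]
wrist_force: [-0.4, -0.2, 2.4]
gripper_width: 0.007
gripper_force: 1.3
```

Emit:
drive_tool(rows=[[0,0,0,-0.5,0,0,0],[0,0,0,0,0,0,0]])

```text
time_s: 9.3
tcp_pos: [0.565, 0.2621, 0.1124]
ee_rot: [[0.687, -0.726, 0.002], [-0.726, -0.687, -0.003], [0.003, 0.001, -1.0]]
wrist_force: [-2.5, -0.7, 5.2]
gripper_width: 0.002
gripper_force: 2.5
```

Contact is firm at the stop (5 N up, tip at z≈93 mm, where a flat tag should be). I lift away and look.

Emit:
drive_tool(rows=[[0,0,0,10,0,0,0],[0,0,0,30,0,0,0],[0,0,0,35,0,0,0],[0,-10,10,35,0,0,0],[0,-20,20,20,0,0,0]])

```text
time_s: 9.72
tcp_pos: [0.5373, 0.2915, 0.2461]
ee_rot: [[0.685, -0.729, 0.007], [-0.729, -0.685, 0.0], [0.005, -0.005, -1.0]]
wrist_force: [0.5, 1.0, 1.0]
gripper_width: 0.008
gripper_force: 0.0
```

Emit:
drive_tool(rows=[[0,-28,28,0,0,0,0],[0,-28,28,0,0,0,0],[0,-28,28,0,0,0,0],[0,-28,28,0,0,0,0],[0,0,0,0,0,0,0]])

```text
time_s: 10.13
tcp_pos: [0.4191, 0.408, 0.242]
ee_rot: [[0.692, -0.722, 0.001], [-0.722, -0.692, -0.001], [0.001, -0.0, -1.0]]
wrist_force: [0.0, -0.8, 0.1]
gripper_width: 0.005
gripper_force: 0.0
```

```bash
python3 - <<'E'
from h import *
c=capture("top");P,u,v=pts(c)
Q=P-[.53,.287,0];S=Q@[.69,-.725,0];t=Q@[.725,.69,0]
for a in range(-15,95,10):
    q=(abs(t)<.03)&(S*1000>a)&(S*1000<a+10)&(P[:,2]>.06)&(P[:,2]<.14)
    if q.sum():print(a,q.sum(),np.round(np.median(P[q,2]),4))
o=np.zeros((300,800,3),np.uint8)
o[:,:400]=cv2.resize(c["frame"][180:330,210:410],(400,300))
w=capture("scene");o[:,400:]=cv2.resize(w["frame"][190:340,180:380],(400,300))
save({"frame":o},"w5.png")
E
```

```text
-15 109 0.0833
-5 135 0.0963
5 102 0.0927
15 60 0.0926
25 111 0.0935
35 139 0.0934
45 140 0.0944
55 135 0.0937
65 126 0.0931
75 65 0.0932
```

View pics/w5.png

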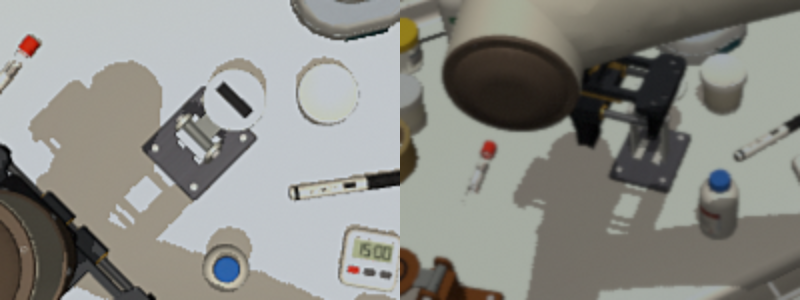

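The disc now shows its bar face at (233,98) in the left panel. It is level at z≈93 mm across its whole length, the stand and bystanders are in place, and the robot is clear.

```bash
python3 -c "
from station import finish_job
print(finish_job())"
```

```text
the job is handed in; nothing more can be done
None
```

The round tag is flipped and the job is handed in: the last picture shows it flat on the far side with its bar face up, and the stand, square tag and bystanders in place; no verdict came back from the judge.

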